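# Ease the loading weight of a ratchet bending rig down onto a mortar prism

## Robot

A 6-joint arm with a two-finger parallel gripper is mounted at the origin on a cart in front of the work surface, level with it; the furniture and walls round the work are solid. World frame = base frame: x ahead of the robot, y to its left, z up, the work surface at z = 0. Lengths are in m, angles in rad, forces in N, time in s.
With the tool pointing down it reaches from about 0.25 to 0.725 m from the base axis. Payload 4 kg.
Tool frame: the origin (TCP) lies on the centre line of the jaws, within the pads' length; the fingertips stand 22 mm ahead of it and the grasp point (between the pads) lies 3 mm ahead of it; z points along the fingers, y is the line along which they close (so a half turn about z gives the same grasp; the last joint's range is limited). The gripper opens to 85 mm and grips with 20 to 120 N. Pads are 22 mm wide; open, the fingers measure 114 mm over their backs; the gripper's body (76 mm by 85 mm) begins 54 mm behind the grasp point. The pads swing forward as they close: fully open they stand 13 mm farther back than shut.
Start: joints at [-1.306, 0.241, 0.005, 1.335, 0, 1.571], TCP at [0.131, -0.483, 0.253] pointing down, gripper open.
Joint ranges: [-2.72, 2.72], [-1.05, 1.87], [-1.09, 1.28], [-1.99, 2.15], [-1.42, 1.44], [-3.14, 3.14]. Speed limits (rad/s): [2.79, 2.79, 3.14, 3.14, 3.14, 3.14].

## Interface

Orientations are given as a unit quaternion [x, y, z, w].
In Python, from workcell import bot gives the robot as it stands.
- The arm moves only by the shell command python3 -m inch 'ROWS'. ROWS is JSON, one flat list of numbers, 7 for each row, row after row: the shift along the world's x, y, z in mm, then the turn, a rotation vector about the world's x, y, z in rad, then the opening in per cent of the stroke, from 0 (shut) to 100 (fully open). A call has 1 to 8 rows; each row is the pose to reach, as a shift and turn from the pose commanded when the call began; what a row does not reach only later rows make up. A row lasts 1/12 s, in which the tool goes at most 41.7 mm and 7.16 degrees, less where a joint would pass 70% of its speed; a pose out of reach is approached as far as the arm can. A call with a gripper value outside its range is refused whole. The fingers move at their own pace and stop on an object; the grip force is fixed at half the most. Time passes only in rows, so rows that repeat a pose let the fingers close. It gives the time, the measured TCP pose, the force, the opening and the grip force at its end, in the units of the state.
- bot.get_obs(): the state, without advancing time (a new reading comes with each control period).
- bot.camera(name): name is "scene" or "top" or "wrist"; returns the picture (480x640x3 uint8, blue, green, red); there is no depth.
- bot.camera_info(name): a dict with "intrinsics" (3x3 intrinsics, pixels), "camera_from_world" (4x4, takes a point from world to camera coordinates); the wrist camera has in their place "hand_eye" (4x4, takes a point from camera to tool coordinates, whose origin is the TCP and whose axes are the flange's). Camera axes: x right, y down, z forward; pixel columns grow to the right and rows downward; lengths in m; the calibration is good to about 2 mm. A picture is of the moment at which its call begins: read the wrist's pose just before it. camera_info takes no time and is no camera call.
- bot.job_done(): hands the job in; it is judged then, once.
Trained networks look in the newest picture that a camera, given by its name, has taken for a name from the list of things; names that differ only in an ending like _2 or _b are one class to them, and where a whole thing is asked for, a point or a joint stands for the part that bears it (a point fixed in the world has none). Each returns a list of dicts, best first, with "confidence" (0 to 1); they miss things now and then, are a little off and sometimes report something else, mostly with a low value. They report only what shows in the picture. A call takes as long as a camera call.
- bot.silhouettes(camera, target): "mask" (480x640 bool, what is visible of it) and "uv" ([column, row] in pixels, amid what is visible of it).
- bot.spot_point(camera, target): "uv" ([column, row] in pixels: a listed point, or the origin of a listed thing).
The state is a dict: "clock": time; "joint_pos": joint angles; "joint_vel": joint speeds; "tau": joint torques, N m; "eef_pos": TCP position; "tool_rot": TCP orientation; "ft_force": force on the tool from outside, world axes, zero at the start; "ft_torque": the same for the moment, N m; "grip_width": finger opening in m; "grasp_force": force on a finger pad.
Only numpy, scipy, OpenCV 4.12 (cv2) and the standard library are available. Lean on these libraries where they do the work, as an engineer would, in place of code of your own. Each camera call takes 0.05 s, during which the arm holds its last target. There are 200 camera calls.

## Task

The loading weight of the small bending rig is held up by a pawl on a ratchet wheel. Wind the hand lever up a little to take the load off the pawl, squeeze the red trigger towards the black grip to draw the pawl clear (do not drag it out under load), then ease the lever back slowly, without letting it run, until the loading nose rests with its whole weight on the mortar prism. Then let go, leaving the prism where it lies on its rollers and the other things alone.

Things in the scene. Friction and masses are not known exactly. Their poses are not given: they have to be found in the camera images.
- rig: Green bending rig fixed on the 6 mm pale plate; origin on its underside, on the drum's vertical axis; +x points from the drum to the prism, +z up. Base plate 235 x 250 x 16 mm. Behind the drum a yoke stands on two columns at x +105, y +-105 mm, 230 mm high; on the -x side (towards the robot) nothing but the lever's two posts stands above 80 mm.
- winch: Round steel bearing of the winch, 92 mm in diameter and 20 mm high, bolted on the rig at any angle. Origin on the drum axis, 16 mm above the rig's underside. Its -x axis is the zero direction for the lever.
- ratchet: Fixed steel ratchet wheel on the bearing, 120 mm in diameter (142 mm over its hooked teeth), 14 mm thick. Origin on the drum axis, 36 mm above the rig's underside.
- grip (a point): Point on the hand lever midway between the outer faces of red trigger and black grip (trigger released), 170 mm from the drum axis, 100 mm above the rig's underside; turns with the lever, its -x axis points outward along it. Grasp from above, fingers closing along the lever, one on the trigger's inner face, one on the grip's outer face: 60 mm apart released, 53 squeezed (only the trigger moves).
- grip_out (a point): Middle of the outer face of the black grip, a ribbed upright block 12 mm (along the lever) x 34 mm, fixed on the lever 200 mm from the drum axis. Grip and trigger both stand on the lever from 66 mm to 124 mm above the rig's underside. The red trigger is an upright blade 12 mm x 26 mm, its inner face 140 mm from the axis.
- drum (a joint): Angle of drum and lever (rad), counter-clockwise seen from above is positive and raises the weight by 40 mm per rad. At 0, where it starts held by a tooth, the lever points 0.38 rad counter-clockwise from the winch's -x axis. Other teeth hold at -0.52, -0.26 and 0.26. The weight pulls it clockwise with 2 N m (12 N at the grip). The nose meets the prism near -0.87; limits -1.08, 0.40.
- trigger (a joint): Red trigger (m): 0 released, 0.007 fully squeezed towards the grip, against a spring of 8 to 15 N; draws the pawl twice as far. Under load the hooked tooth locks it: it then gives only to a squeeze of 40 N or more, dragging the pawl over the tooth. Hold it with 20 to 25 N and wind the lever up: after 0.03 to 0.15 rad the load is off and that squeeze draws it fully.
- pawl (a joint): Brass pawl (m), slides outward along the lever under it: 0 fully in the teeth, 0.014 fully drawn; clear of the teeth above 0.010.
- carriage: Aluminium beam with two round weights (5 kg in all) that runs up and down on the columns and carries the loading nose, a steel roller 20 mm in diameter over the middle of the prism, 105 mm from the drum axis. Its origin lies on the drum axis, at the height of the rig's underside at the start (drum = 0), and rises and falls with it.
- prism: Grey mortar prism 40 x 160 x 40 mm (long side along its y), lying loose across two steel rollers of the rig; origin at the centre of its underside, 50 mm above the rig's underside; its top is 90 mm above the rig's underside.
- cube_0: Grey mortar cube 50 mm, bystander on the left.
- cube_1: Grey mortar cube 50 mm, bystander on the left.
- spanner: Steel double-ended spanner 28 x 200 x 6 mm, bystander at the front left edge.
- stopwatch: Dark stopwatch 57 x 63 x 16 mm, bystander at the front right.

How it is judged:
On the way, in this order (a step that is already met when the one before it is completed fails the run):
1. the pawl is drawn clear of the teeth (value of joint pawl above 0.01 m), for 0.1 s.
2. the loading nose rests on the prism (contact force between carriage and prism above 20 N), for 0.2 s.
At the end, for the whole second after the job is handed in: The nose rests on the prism with more than 30 N (nearly all its weight), the carriage is still, and the prism lies flat on its rollers (underside 47 to 53 mm above the rig's underside) (contact force between carriage and prism above 30 N and linear speed of carriage below 0.005 m/s and z of prism in the frame of rig between 0.047 and 0.053 m); the robot touches nothing.
It fails at once if the lever runs back: the drum turns back faster than 1.6 rad/s (velocity of joint drum below -1.6 rad/s).
It fails at once if the pawl is dragged out under load: partly drawn (3 to 9 mm) with over 26 N on the ratchet wheel (value of joint pawl between 0.003 and 0.009 m and contact force between ratchet and anything else above 26 N).
It fails at once if the prism is shifted by more than 8 mm (distance of prism from where it was at the start of the episode above 0.008 m).
It fails at once if a bystander is moved by more than 20 mm (distance of any of cube_0, cube_1, spanner, stopwatch from where it was at the start of the episode above 0.02 m).
It also fails if it takes over 48 s, if anything falls off the work surface, if the arm or the gripper's body presses on something with over 40 N, if the wrist force passes 120 N, or if a joint passes its speed limit or range.

## Working session

There is one attempt and no reset: what is moved stays moved. The work goes in short steps, Python scripts to look and compute and a shell command to move; the robot and the scene stay as the last step left them, time stands still between calls to the robot, and variables do not carry over. Pictures are saved under pics/ and viewed, at most 10 in all, crops included, and the job is handed in when it is done.

```bash
ls; mkdir -p pics; cat > h.py <<'E'
import numpy as np,cv2
from workcell import bot
def ray(cam,uv):
    i=bot.camera_info(cam);K=np.array(i["intrinsics"]);T=np.linalg.inv(np.array(i["camera_from_world"]))
    d=T[:3,:3]@np.linalg.inv(K)@np.array([uv[0],uv[1],1.]);return T[:3,3],d/np.linalg.norm(d)
def atz(cam,uv,z):
    o,d=ray(cam,uv);return o+d*(z-o[2])/d[2]
def tri(a,b):
    (o1,d1),(o2,d2)=a,b
    A=np.stack([d1,-d2],1);s=np.linalg.lstsq(A,o2-o1,rcond=None)[0]
    p,q=o1+s[0]*d1,o2+s[1]*d2;return (p+q)/2,np.linalg.norm(p-q)
E
python3 - <<'E'
from h import *
np.set_printoptions(precision=4,suppress=True)
o=bot.get_obs();print(o["clock"],o["eef_pos"],o["tool_rot"],o["grip_width"],o["ft_force"])
U={}
for c in("top","scene"):
    cv2.imwrite(f"pics/{c}.png",bot.camera(c))
    for n in("grip","grip_out","winch","ratchet","rig","prism"):
        r=bot.spot_point(c,n)
        print(c,n,[(np.round(x["uv"],1),round(x["confidence"],2)) for x in r[:2]])
        if r:U[c,n]=r[0]["uv"]
for n in("grip","grip_out","winch","ratchet","rig","prism"):
    if ("top",n) in U and ("scene",n) in U: print(n,tri(ray("top",U["top",n]),ray("scene",U["scene",n])))
print(bot.get_obs()["clock"])
E
```

```text
pics
0.0 [ 0.1307 -0.482   0.2524] [ 0.9912  0.132  -0.0001 -0.001 ] 0.08539873015406403 [-0.5066 -0.1594  0.2046]
top grip [(array([474.5, 286.8]), 0.73), (array([329.4, 275. ]), 0.57)]
top grip_out [(array([340.3, 277.6]), 0.72), (array([180.4, 253.9]), 0.35)]
top winch [(array([181.6, 253.8]), 0.21)]
top ratchet [(array([285., 227.]), 0.89)]
top rig [(array([180.1, 252.7]), 0.62)]
top prism [(array([278.2, 185.2]), 0.98), (array([180.3, 255. ]), 0.67)]
scene grip [(array([287.9, 252.8]), 0.65)]
scene grip_out [(array([277.7, 264.3]), 0.91), (array([318.8, 235.4]), 0.56)]
scene winch [(array([318.8, 232.6]), 0.84)]
scene ratchet [(array([319.2, 231.6]), 0.82)]
scene rig [(array([317.7, 233.8]), 0.88)]
scene prism [(array([355.2, 205.5]), 0.9)]
grip (array([ 0.4522, -0.2472,  0.3673]), np.float64(0.04606674226151989))
grip_out (array([ 0.5083, -0.0076,  0.1031]), np.float64(0.01760157948803901))
winch (array([ 0.7053,  0.4209, -0.224 ]), np.float64(0.18068636335790175))
ratchet (array([0.6586, 0.1271, 0.0238]), np.float64(0.0007930283696428728))
rig (array([ 0.709 ,  0.4312, -0.2393]), np.float64(0.17617264704886756))
prism (array([0.7636, 0.1404, 0.0574]), np.float64(0.0024119763768654765))
0.7
```

View pics/top.png

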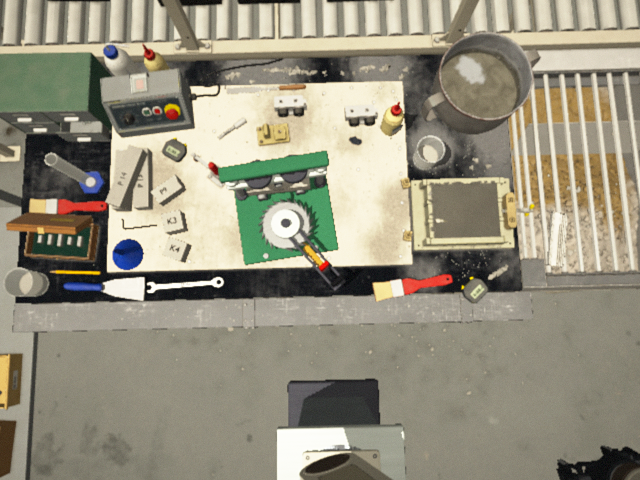

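View pics/scene.png

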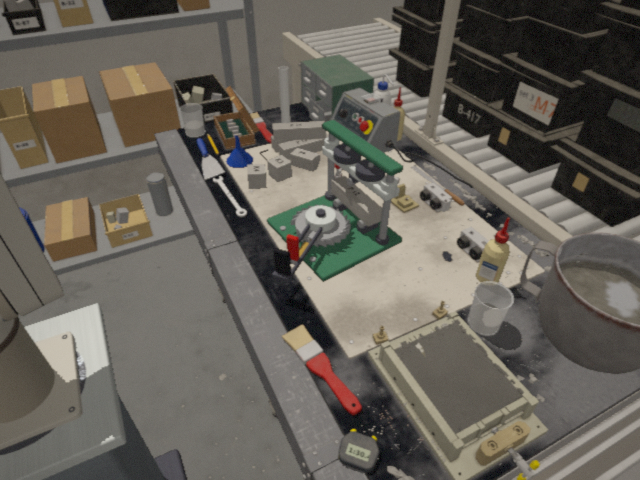

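The top view shows the drum axis at about (285,227), the red trigger at (322,266) and the black grip at (335,280). The lever points right and towards the robot, and the prism is under the yoke. In the scene view the trigger is at (294,247) and the grip at (282,262).

```bash
python3 - <<'E'
from h import *
np.set_printoptions(precision=4,suppress=True)
ax=[]
for c,uv in(("top",(285,227)),("scene",(319.2,231.6))): print("ratchet",atz(c,uv,.042))
for c,uv in(("top",(278.2,185.2)),("scene",(355.2,205.5))): print("prism",atz(c,uv,.056))
for c,uv in(("top",(329.4,275)),("scene",(287.9,252.8))): print("grip",atz(c,uv,.106))
for c,uv in(("top",(340.3,277.6)),("scene",(277.7,264.3))): print("gout",atz(c,uv,.101))
i=bot.camera_info("wrist");print(i)
from scipy.spatial.transform import Rotation as R
print(R.from_quat(bot.get_obs()["tool_rot"]).as_matrix())
E
```

```text
ratchet [0.6551 0.126  0.042 ]
ratchet [0.6495 0.1083 0.042 ]
prism [0.7628 0.141  0.056 ]
prism [0.7659 0.1418 0.056 ]
grip [0.5235 0.0164 0.106 ]
grip [0.5299 0.0124 0.106 ]
gout [ 0.5169 -0.01    0.101 ]
gout [ 0.5003 -0.004   0.101 ]
{'intrinsics': array([[348.6882,   0.    , 317.4877],
       [  0.    , 348.6882, 241.7031],
       [  0.    ,   0.    ,   1.    ]]), 'hand_eye': array([[-0.0005, -0.954 , -0.2997,  0.0771],
       [ 1.    , -0.0004, -0.0005, -0.0009],
       [ 0.0004, -0.2997,  0.954 , -0.1212],
       [ 0.    ,  0.    ,  0.    ,  1.    ]])}
[[ 0.9651  0.2617  0.    ]
 [ 0.2617 -0.9651 -0.    ]
 [ 0.      0.     -1.    ]]
```

```bash
python3 -m inch '[30,38,0,0,0,0.12,100, 55,69,0,0,0,0.24,100, 80,100,0,0,0,0.36,100, 105,131,0,0,0,0.48,100, 130,162,0,0,0,0.6,100, 155,194,0,0,0,0.72,100, 180,225,0,0,0,0.84,100, 200,250,0,0,0,0.96,100]'; python3 -m inch '[30,38,0,0,0,0.12,100, 55,69,0,0,0,0.24,100, 80,100,0,0,0,0.36,100, 105,131,0,0,0,0.48,100, 130,162,0,0,0,0.6,100, 155,194,0,0,0,0.72,100, 180,225,0,0,0,0.84,100, 196,246,0,0,0,0.96,100]'; python3 -m inch '[0,0,0,0,0,0.1,100, 0,0,0,0,0,0.1,100, 0,0,0,0,0,0.1,100, 0,0,0,0,0,0.1,100]'
cat > w.py <<'E'
from h import *
import sys
from scipy.spatial.transform import Rotation as R
np.set_printoptions(precision=4,suppress=True)
o=bot.get_obs();im=bot.camera("wrist");cv2.imwrite(sys.argv[1],im)
i=bot.camera_info("wrist");T=np.eye(4);T[:3,:3]=R.from_quat(o["tool_rot"]).as_matrix();T[:3,3]=o["eef_pos"]
W=T@np.array(i["hand_eye"]);K=np.array(i["intrinsics"]);np.savez("w.npz",W=W,K=K)
print(o["clock"],o["eef_pos"],T[:3,1],o["ft_force"],o["joint_pos"])
def wz(uv,z):
    d=W[:3,:3]@np.linalg.inv(K)@np.array([uv[0],uv[1],1.]);return W[:3,3]+d*(z-W[2,3])/d[2]
for n,z in(("grip",.106),("grip_out",.101),("ratchet",.042),("trigger",0.1)):
    f=bot.spot_point if n!="trigger" else bot.silhouettes
    for r in f("wrist",n)[:2]: print(n,np.round(r["uv"],1),round(r["confidence"],2),wz(r["uv"],z))
E
python3 w.py pics/w1.png
```

```text
clock: 1.37
eef_pos: [0.332, -0.2304, 0.2537]
tool_rot: [0.816, 0.578, 0.0, 0.0]
ft_force: [-0.5, -0.8, -0.3]
grip_width: 0.0855
grasp_force: 0.0
clock: 2.03
eef_pos: [0.5288, 0.0166, 0.2532]
tool_rot: [0.457, 0.89, 0.001, 0.0]
ft_force: [1.0, -0.5, -0.2]
grip_width: 0.0854
grasp_force: 0.0
clock: 2.37
eef_pos: [0.5264, 0.0129, 0.2533]
tool_rot: [0.417, 0.909, -0.0, -0.0]
ft_force: [0.4, -0.1, 0.6]
grip_width: 0.0853
grasp_force: 0.0
2.3667 [0.5264 0.0129 0.2533] [ 0.7577  0.6527 -0.0005] [ 0.4492 -0.1166  0.6275] [ 0.0246  0.2937  0.0762  1.3537 -0.0002  0.8843]
grip [324.7 233.2] 0.86 [0.5312 0.0172 0.106 ]
grip_out [282.6 230. ] 0.6 [ 0.5045 -0.0041  0.101 ]
ratchet [283.1 230.6] 0.38 [ 0.5113 -0.0207  0.042 ]
trigger [349.5 232. ] 0.56 [0.5471 0.03   0.1   ]
trigger [457.7 234.8] 0.42 [0.616  0.0861 0.1   ]
```

View pics/w1.png

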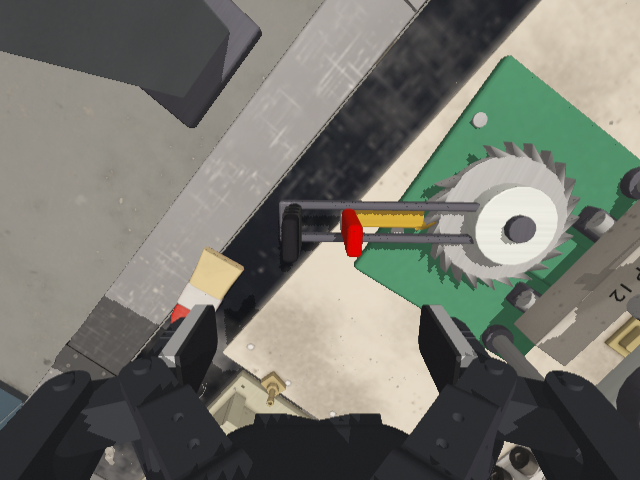

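The wrist view shows the black grip at columns 281–301 and rows 205–268, and the red trigger at 342–363 and rows 208–256. The lever is level in the image along row 223, and the hub is at (519,229).

```bash
cat > z.py <<'E'
import numpy as np,sys
d=np.load("w.npz");W,K=d["W"],d["K"];np.set_printoptions(precision=4,suppress=True)
ax=np.array([.655,.125])
for a in sys.argv[1:]:
    u,v,z=map(float,a.split(","))
    r=W[:3,:3]@np.linalg.inv(K)@np.array([u,v,1]);p=(W[:3,3]+r*(z-W[2,3])/r[2])[:2]
    print(a,p,"r",np.linalg.norm(p-ax),"ang",np.degrees(np.arctan2(*(p-ax)[::-1])))
E
python3 z.py 284,205,.13 281,265,.13 301,206,.13 344,209,.13 357,209,.13 350,254,.13 363,254,.13 285,205,.072 285,240,.072 475,206,.072 475,240,.072 519,229,.08 519,229,.07 519,229,.06
python3 - <<'E'
from h import *
im=cv2.imread("pics/w1.png")[190:280,260:400];cv2.imwrite("pics/c1.png",cv2.resize(im,None,fx=5,fy=5,interpolation=cv2.INTER_CUBIC))
E
```

```text
284,205,.13 [0.4907 0.019 ] r 0.19557782826771253 ang -147.17084271361048
281,265,.13 [ 0.5178 -0.018 ] r 0.19819885641465626 ang -133.82090252474904
301,206,.13 [0.5003 0.0263] r 0.183509739318695 ang -147.46496670066705
344,209,.13 [0.525  0.0447] r 0.1528569328578235 ang -148.29334092778558
357,209,.13 [0.532  0.0507] r 0.14369680338202906 ang -148.87272084240254
350,254,.13 [0.5511 0.0223] r 0.1460887916237624 ang -135.3125540983964
363,254,.13 [0.5585 0.0286] r 0.13645135606260758 ang -135.0313972159329
285,205,.072 [0.4947 0.007 ] r 0.19907914334088564 ang -143.6380082984823
285,240,.072 [ 0.515  -0.0181] r 0.2001414024792755 ang -134.3739078880139
475,206,.072 [0.6221 0.1155] r 0.03422468541605537 ang -163.81839265243462
475,240,.072 [0.6458 0.0945] r 0.031890061726936925 ang -106.77680222716388
519,229,.08 [0.6629 0.1257] r 0.007937153080683441 ang 5.355621837009658
519,229,.07 [0.6692 0.1276] r 0.01446107882635991 ang 10.220574722883935
519,229,.06 [0.6756 0.1294] r 0.021024377727545195 ang 12.05530612638805
```

View pics/c1.png

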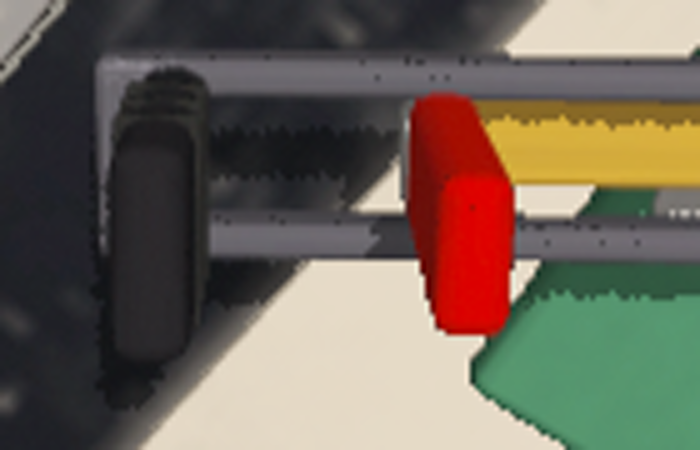

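The crop shows the grip's top face centred at full-image pixel (290.5,238.5) and the trigger's top face at (355.5,240.7). Both are parallel to the tool x axis.

```bash
python3 z.py 290.5,238.5,.13 355.5,240.7,.13 283,238.5,.13 362.4,240.7,.13
```

```text
290.5,238.5,.13 [0.51   0.0027] r 0.18969210589524824 ang -139.86530088029565
355.5,240.7,.13 [0.5472 0.0326] r 0.141987729240718 ang -139.37839828294585
283,238.5,.13 [ 0.5058 -0.0009] r 0.19518882257773887 ang -139.84899928260876
362.4,240.7,.13 [0.5511 0.0359] r 0.13692066558568144 ang -139.38180223382827
```

```bash
python3 -m inch '[2.5,4,-20,0,0,-0.02,100, 2.5,4,-45,0,0,-0.02,100, 2.5,4,-70,0,0,-0.02,100, 2.5,4,-95,0,0,-0.02,100, 2.5,4,-115,0,0,-0.02,100, 2.5,4,-130,0,0,-0.02,100, 2.5,4,-144,0,0,-0.02,100, 2.5,4,-144,0,0,-0.02,90]' ; python3 -m inch '[0,0,0,0,0,0,80, 0,0,0,0,0,0,76, 0,0,0,0,0,0,74]'
```

```text
clock: 3.28
eef_pos: [0.527, 0.0169, 0.1065]
tool_rot: [0.425, 0.905, -0.001, -0.003]
ft_force: [-1.3, -0.3, -0.5]
grip_width: 0.0769
grasp_force: 0.0
clock: 3.53
eef_pos: [0.5294, 0.0168, 0.1106]
tool_rot: [0.425, 0.905, -0.0, 0.001]
ft_force: [-2.3, -2.2, 2.3]
grip_width: 0.0631
grasp_force: 1.5
```

```bash
python3 -m inch '[-0.8,-0.6,0,0,0,0,73, -0.8,-0.6,0,0,0,0,72, -0.8,-0.6,0,0,0,0,72]'; python3 -m inch '[0,0,0,0,0,0,71, 0,0,0,0,0,0,71]'
```

```text
clock: 3.78
eef_pos: [0.5286, 0.0164, 0.11]
tool_rot: [0.425, 0.905, -0.0, 0.0]
ft_force: [-1.7, -2.8, 2.6]
grip_width: 0.0615
grasp_force: 1.6
clock: 3.95
eef_pos: [0.5282, 0.0164, 0.1095]
tool_rot: [0.425, 0.905, -0.001, -0.0]
ft_force: [-4.5, -3.4, 3.9]
grip_width: 0.0609
grasp_force: 2.6
```

```bash
python3 -m inch '[-1,-0.8,0,0,0,0,70, -1,-0.8,0,0,0,0,70]'; python3 -m inch '[-0.8,-0.6,0,0,0,0,69, -0.8,-0.6,0,0,0,0,69]'
```

```text
clock: 4.12
eef_pos: [0.5279, 0.0161, 0.1095]
tool_rot: [0.424, 0.905, 0.0, 0.0]
ft_force: [-1.3, -2.0, 2.4]
grip_width: 0.0598
grasp_force: 8.3
clock: 4.28
eef_pos: [0.5278, 0.016, 0.1096]
tool_rot: [0.424, 0.906, 0.001, 0.001]
ft_force: [2.4, 1.6, 1.6]
grip_width: 0.0595
grasp_force: 31.4
```

```bash
python3 -m inch '[0,0,0,0,0,0,69.2, 2.2,-2.6,0,0,0,0.02,69.2, 2.2,-2.6,0,0,0,0.02,69.2]'
```

```text
clock: 4.53
eef_pos: [0.5291, 0.0142, 0.1095]
tool_rot: [0.415, 0.91, 0.002, -0.001]
ft_force: [-0.6, 5.1, 3.4]
grip_width: 0.0592
grasp_force: 13.8
```

```bash
python3 -m inch '[0,0,0,0,0,0,68.6, 1.1,-1.3,0,0,0,0.01,68.6, 1.1,-1.3,0,0,0,0.01,68.6]'
```

```text
clock: 4.78
eef_pos: [0.5297, 0.0131, 0.1096]
tool_rot: [0.411, 0.912, 0.002, -0.001]
ft_force: [-2.1, 5.9, 4.5]
grip_width: 0.0591
grasp_force: 14.2
```

```bash
python3 -m inch '[0,0,0,0,0,0,68.2, 1.1,-1.3,0,0,0,0.01,68.2, 2.2,-2.6,0,0,0,0.02,68.2]'
```

```text
clock: 5.03
eef_pos: [0.5308, 0.0113, 0.1095]
tool_rot: [0.401, 0.916, 0.002, -0.002]
ft_force: [-6.0, 8.5, 6.7]
grip_width: 0.0586
grasp_force: 10.4
```

```bash
python3 -m inch '[1.1,-1.3,0,0,0,0.01,68, 2.2,-2.5,0,0,0,0.02,68]'
```

```text
clock: 5.2
eef_pos: [0.5324, 0.0093, 0.1094]
tool_rot: [0.392, 0.92, 0.002, -0.003]
ft_force: [-7.2, 8.1, 7.8]
grip_width: 0.0585
grasp_force: 9.6
```

```bash
python3 -m inch '[1.2,-1.2,0,0,0,0.01,66.5, 1.7,-3,0,0,0,0.02,64.5, 0.9,-3.7,0,0,0,0.02,62, 0,-4.6,0,0,0,0.02,60]'
```

```text
clock: 5.53
eef_pos: [0.5335, 0.0043, 0.1103]
tool_rot: [0.383, 0.924, 0.002, -0.002]
ft_force: [-3.6, 11.4, 8.7]
grip_width: 0.0526
grasp_force: 60.2
```

```bash
python3 - <<'E'
import numpy as np
v=np.array([-124.5,-122.])
for k in range(4):
    R=lambda t:np.array([[np.cos(t),-np.sin(t)],[np.sin(t),np.cos(t)]])
    print([tuple(np.round(R(-.03*i)@v-v,1)) for i in range(1,9)]);v=R(-.24)@v
E
```

```text
[(np.float64(-3.6), np.float64(3.8)), (np.float64(-7.1), np.float64(7.7)), (np.float64(-10.5), np.float64(11.7)), (np.float64(-13.7), np.float64(15.8)), (np.float64(-16.8), np.float64(20.0)), (np.float64(-19.8), np.float64(24.3)), (np.float64(-22.7), np.float64(28.6)), (np.float64(-25.4), np.float64(33.1))]
[(np.float64(-2.6), np.float64(4.5)), (np.float64(-5.1), np.float64(9.2)), (np.float64(-7.4), np.float64(13.8)), (np.float64(-9.6), np.float64(18.6)), (np.float64(-11.6), np.float64(23.4)), (np.float64(-13.5), np.float64(28.3)), (np.float64(-15.2), np.float64(33.2)), (np.float64(-16.8), np.float64(38.2))]
[(np.float64(-1.4), np.float64(5.0)), (np.float64(-2.7), np.float64(10.1)), (np.float64(-3.9), np.float64(15.2)), (np.float64(-4.9), np.float64(20.3)), (np.float64(-5.7), np.float64(25.5)), (np.float64(-6.4), np.float64(30.7)), (np.float64(-6.9), np.float64(35.9)), (np.float64(-7.3), np.float64(41.1))]
[(np.float64(-0.2), np.float64(5.2)), (np.float64(-0.3), np.float64(10.5)), (np.float64(-0.2), np.float64(15.7)), (np.float64(0.1), np.float64(20.9)), (np.float64(0.5), np.float64(26.1)), (np.float64(1.1), np.float64(31.3)), (np.float64(1.8), np.float64(36.5)), (np.float64(2.7), np.float64(41.6))]
```

```bash
python3 -m inch '[-3.6,3.8,0,0,0,-0.03,60, -7.1,7.7,0,0,0,-0.06,60, -10.5,11.7,0,0,0,-0.09,60, -13.7,15.8,0,0,0,-0.12,60, -16.8,20,0,0,0,-0.15,60, -19.8,24.3,0,0,0,-0.18,60, -22.7,28.6,0,0,0,-0.21,60, -25.4,33.1,0,0,0,-0.24,60]'
```

```text
clock: 6.2
eef_pos: [0.5087, 0.0376, 0.1103]
tool_rot: [0.491, 0.871, 0.002, -0.001]
ft_force: [-1.6, 8.4, 9.1]
grip_width: 0.0525
grasp_force: 60.3
```

```bash
python3 -m inch '[-2.6,4.5,0,0,0,-0.03,60, -5.1,9.2,0,0,0,-0.06,60, -7.4,13.8,0,0,0,-0.09,60, -9.6,18.6,0,0,0,-0.12,60, -11.6,23.4,0,0,0,-0.15,60, -13.5,28.3,0,0,0,-0.18,60, -15.2,33.2,0,0,0,-0.21,60, -16.8,38.2,0,0,0,-0.24,60]'; python3 -m inch '[-1.4,5,0,0,0,-0.03,60, -2.7,10.1,0,0,0,-0.06,60, -3.9,15.2,0,0,0,-0.09,60, -4.9,20.3,0,0,0,-0.12,60, -5.7,25.5,0,0,0,-0.15,60, -6.4,30.7,0,0,0,-0.18,60, -6.9,35.9,0,0,0,-0.21,60, -7.3,41.1,0,0,0,-0.24,60]'
```

```text
clock: 6.87
eef_pos: [0.4924, 0.0759, 0.1103]
tool_rot: [0.592, 0.806, 0.003, -0.001]
ft_force: [-0.9, 7.5, 7.0]
grip_width: 0.0523
grasp_force: 60.5
clock: 7.53
eef_pos: [0.4857, 0.1171, 0.1104]
tool_rot: [0.684, 0.729, 0.003, -0.001]
ft_force: [1.4, 7.8, 5.5]
grip_width: 0.0527
grasp_force: 60.8
```

```bash
python3 -m inch '[-0.2,3.5,0,0,0,-0.02,60, -0.2,7,0,0,0,-0.04,60, -0.2,10.5,0,0,0,-0.06,60, -0.2,14,0,0,0,-0.08,60, 0,17.4,0,0,0,-0.1,60, 0.2,20.9,0,0,0,-0.12,60, 0.5,24.3,0,0,0,-0.14,60, 0.9,27.8,0,0,0,-0.16,60]'
```

```text
clock: 8.2
eef_pos: [0.4869, 0.145, 0.1104]
tool_rot: [0.74, 0.672, 0.003, -0.002]
ft_force: [0.4, 8.2, 4.2]
grip_width: 0.0527
grasp_force: 61.0
```

```bash
python3 -m inch '[0.4,2.6,0,0,0,-0.015,60, 0.8,5.2,0,0,0,-0.03,60, 1.2,7.8,0,0,0,-0.045,60, 1.6,10.3,0,0,0,-0.06,60]'
```

```text
clock: 8.53
eef_pos: [0.4882, 0.1542, 0.1103]
tool_rot: [0.76, 0.65, 0.002, -0.001]
ft_force: [-0.4, -0.0, 7.8]
grip_width: 0.0522
grasp_force: 58.2
```

```bash
python3 -m inch '[0.4,2.6,0,0,0,-0.015,60, 0.4,2.6,0,0,0,-0.015,60, 0.4,2.6,0,0,0,-0.015,60]'; python3 w.py pics/w2.png
```

```text
clock: 8.78
eef_pos: [0.4883, 0.1551, 0.1103]
tool_rot: [0.764, 0.645, 0.001, 0.0]
ft_force: [-1.1, -2.2, 7.6]
grip_width: 0.0524
grasp_force: 56.4
8.7833 [0.4883 0.1551 0.1103] [ 0.9857 -0.1685  0.0016] [-1.1024 -2.235   7.6008] [ 0.3077  0.3724 -0.2052  0.9916 -0.0004  2.0478]
trigger [365.8 330.8] 0.58 [0.5081 0.1479 0.1   ]
trigger [412.7 307.3] 0.18 [0.529  0.1557 0.1   ]
```

```bash
python3 -m inch '[0,0,0,0,0,0,64, 0,0,0,0,0,0,68, 1.2,0.4,0,0,0,0,74, 2,0,0,0,0,0,85, 3,-0.5,0,0,0,0,100, 3,-0.5,0,0,0,0,100]'; python3 -m inch '[0,0,0,0,0,0,100, 0,0,0,0,0,0,100]'
```

```text
clock: 9.53
eef_pos: [0.4904, 0.1544, 0.109]
tool_rot: [0.765, 0.644, -0.0, -0.0]
ft_force: [0.1, 0.3, 0.2]
grip_width: 0.0854
grasp_force: 0.0
clock: 9.7
eef_pos: [0.4905, 0.1544, 0.1091]
tool_rot: [0.765, 0.644, -0.0, -0.0]
ft_force: [0.3, -0.7, 0.3]
grip_width: 0.0856
grasp_force: 0.0
```

No contact force remains, so I'll lift straight up and check.

```bash
python3 -m inch '[0,0,10,0,0,0,100, 0,0,30,0,0,0,100, 0,0,55,0,0,0,100, 0,0,85,0,0,0,100, 0,0,115,0,0,0,100, 0,0,140,0,0,0,100, 0,0,150,0,0,0,100, 0,0,150,0,0,0,100]'; python3 - <<'E'
from h import *
im=bot.camera("scene");a=cv2.imread("pics/scene.png")
f=lambda x:cv2.resize(x[100:300,230:430],None,fx=2,fy=2)
cv2.imwrite("pics/s2.png",np.hstack([f(a),f(im)]))
print([(r["uv"],r["confidence"]) for r in bot.spot_point("scene","prism")[:1]],bot.get_obs()["ft_force"])
E
```

```text
clock: 10.37
eef_pos: [0.4923, 0.155, 0.2628]
tool_rot: [0.765, 0.644, 0.003, 0.001]
ft_force: [0.5, -0.8, -1.0]
grip_width: 0.0855
grasp_force: 0.0
[([355.2, 204.5], 0.96)] [ 0.23102597 -0.55721468 -0.10915077]
```

View pics/s2.png

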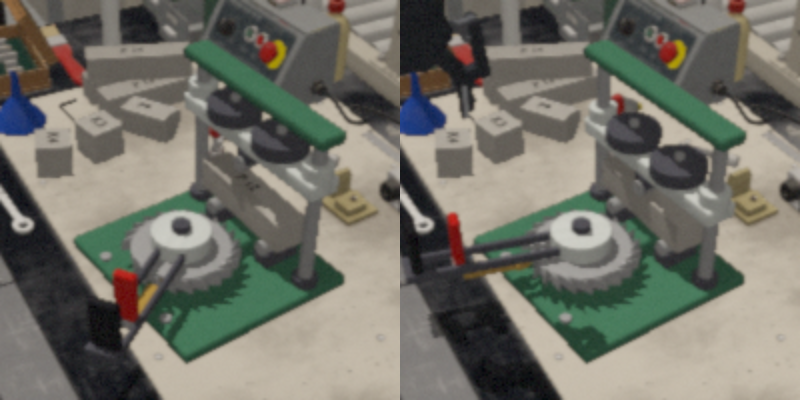

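In the right half (after), the carriage is down with the nose on the prism. The prism has not moved (355,204.5), and the gripper is clear of the lever at (410–455, 215–270 in the crop).

```bash
python3 -c "
from workcell import bot
print(bot.job_done())"
```

```text
the job is handed in; nothing more can be done
None
```

I unloaded and drew the pawl, eased the lever down until the nose rested on the unmoved prism, let go, lifted clear and handed the job in at about 10.5 s; no verdict was returned.

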